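Stand up the tipped standard and hold the viewer's shutter at half

TASK

One cell in the viewer's lane has tipped over: stand it upright on the lane floor between the rails at the window's index marks and let go, leaving its neighbours standing where they are. Then slide the sprung shutter (the black finger post moves it) to half travel (the long scale line), so that its edge cuts the cell's centre line. The shutter springs shut when released, so finish while still holding it there.

Things in the scene. Friction and masses are not known exactly. Their poses are not given: they have to be found in the camera images.
- viewer: bench viewer, fixed: aluminium base plate 130 x 256 x 8 mm (x -62 to 68, y -115 to 141 mm) with a grey lamp house on its rear half. Origin: on the bench, under the plate. x points away from the robot, across the lane; y to the left along the lane; z up; turned up to 7 degrees on the bench. The offsets given with the other things are along these axes.
- lane_mark (a point): point on the lane floor (viewer x -40, y 0, z 8 mm) level with the window's middle and the white index marks on the rails: here the middle of the tipped cell's base belongs. The lane is the strip of plate between two dark rails, 5 mm high, 4 mm wide, 31 mm apart inside, along viewer y from -113 to 113 mm. Axes as the viewer's.
- shutter (a joint): travel of the shutter in m, along the viewer's +y (to the left): 0 shut (spring-closed, as at the start), 0.020 half travel, 0.040 fully open. A spring pushes it shut with about 2.5 N at 0, 6.5 N at half travel and 10.5 N fully open; friction about 0.4 N.
- shutter_post (a point): middle of the shutter's black finger post: 18 mm (x) x 14 mm (y) x 30 mm tall, z 58 to 88 mm over the bench, on a steel carriage plate (24 mm along y, top z 58 mm) over the lamp house. At travel 0 at viewer x 27, y 28, z 73 mm; moves with the shutter along viewer y. Nothing near it is higher than 58 mm. A white scale line behind it marks half travel (the longest line).
- cell_tipped: the tipped cell: sealed white cylinder 26 mm in diameter with a black cap 22 mm in diameter, 50 mm tall over all (cap from 39.5 mm up), 45 g. Origin: middle of its base; its z axis runs along the cell from base to cap. At the start it lies in the lane near the window, along the lane, cap to the right (-y).
- cell_right: neighbour cell, same shape as the tipped one, standing in the lane about 80 mm right of the marks. Origin: middle of its base, z up to the cap.
- cell_left: neighbour cell, same shape, standing in the lane about 66 mm left of the marks. Origin: middle of its base, z up to the cap.
- cell_far_left: neighbour cell, same shape, standing in the lane about 99 mm left of the marks. Origin: middle of its base, z up to the cap.
- window (a point): middle of the lamp house's white window (36 mm wide along y, 24 mm high), viewer x 15, y 0, z 32 mm. Lamp house: x 16 to 62, y -40 to 96, top at z 54 mm; low black fins to y -77; shutter blade, guides and carriage reach forward to x 5 mm; a 15 mm spring barrel at the left end reaches y 136 mm at z 32 mm.
Things that resemble listed ones, but are neither listed nor needed, are in the scene too. What is shaped like the cell_left but blue is not meant.

How it is judged:
On the way:
1. the tipped cell stands upright between the rails at the index marks, let go, the shutter still shut (angle between cell_tipped's own z axis and vertical below 0.08 rad and horizontal distance between cell_tipped and lane_mark below 0.01 m and z of cell_tipped in the frame of viewer between 0.005 and 0.0105 m and linear speed of cell_tipped below 0.01 m/s and contact force between cell_tipped and the arm below 0.05 N and contact force between cell_tipped and the fingers below 0.05 N and value of joint shutter below 0.004 m), for 0.2 s.
At the end, for the whole second after the job is handed in: Tipped cell upright (0.08 rad) on the lane floor, base within 10 mm of the mark, at rest, untouched; neighbours upright within 15 mm of where they were; shutter held still by the fingers (over 3 N) at 20 mm travel +-3.5 mm through the last second (angle between each of cell_tipped, cell_right, cell_left, cell_far_left's own z axis and vertical below 0.08 rad and horizontal distance between cell_tipped and lane_mark below 0.01 m and z of cell_tipped in the frame of viewer between 0.005 and 0.0105 m and linear speed of cell_tipped below 0.01 m/s and contact force between cell_tipped and the arm below 0.05 N and contact force between cell_tipped and the fingers below 0.05 N and value of joint shutter between 0.0165 and 0.0235 m and velocity of joint shutter between -0.01 and 0.01 m/s and contact force between shutter and the fingers above 3 N and distance of each of cell_right, cell_left, cell_far_left from where it was at the start of the episode below 0.015 m); the arm keeps its last pose, push and grip.
It fails at once if a neighbouring cell is knocked over (angle between any of cell_right, cell_left, cell_far_left's own z axis and vertical above 0.5 rad).
It also fails if it takes over 53 s, if anything falls off the work surface, if the arm or the gripper's body presses on something with over 40 N, if the wrist force passes 120 N, or if a joint passes its speed limit or range.

ROBOT

A 7-joint arm with a two-finger parallel gripper is mounted at the origin on a cart in front of the work surface, level with it; the furniture and walls round the work are solid. World frame = base frame: x ahead of the robot, y to its left, z up, the work surface at z = 0. Lengths are in m, angles in rad, forces in N, time in s.
With the tool pointing down it reaches from about 0.35 to 0.9 m from the base axis. Payload 8.1 kg.
Tool frame: the origin (TCP) lies on the centre line of the jaws, within the pads' length; the fingertips stand 19 mm ahead of it and the grasp point (between the pads) is the TCP (arm.tip_reach is the distance from the TCP to the fingertips, in m); z points along the fingers, y is the line along which they close (so a half turn about z gives the same grasp; the last joint's range is limited). The gripper opens to 92 mm and grips with 3 to 60 N. Pads are 19 mm wide; open, the fingers measure 130 mm over their backs; the gripper's body (75 mm by 190 mm) begins 47 mm behind the grasp point.
Start: joints at [-1.261, 0.434, 0.025, 1.573, -0.012, 1.134, -0.075], TCP at [0.251, 0.573, 0.246] pointing down, gripper open.
Joint ranges: [-2.62, 2.62], [-0.44, 2.09], [-1.27, 1.32], [0.08, 2.57], [-1.32, 4.46], [0.12, 2], [-2.74, 2.74]. Speed limits (rad/s): [2.22, 2.22, 3.01, 3.01, 3.14, 3.14, 3.14].

INTERFACE

Orientations are given as a rotation vector (axis times angle).
In Python, from cell import arm gives the robot as it stands.
- The arm moves only by the tool arm_command, never from a script. Its argument "targets" is a list that holds one entry, the list of rows, each a list of 6 numbers: the shift along the tool's x, y, z in m, then the turn, a rotation vector about the tool's x, y, z in rad. A call has 1 to 10 rows; each row shifts and turns the commanded pose from where the row before left it, along the tool's axes as they then stand; what a row does not reach is not made up. A row lasts 1/8 s, in which the tool goes at most 62.5 mm and 10.7 degrees, less where a joint would pass 70% of its speed; a pose out of reach is approached as far as the arm can. A call with a gripper value outside its range is refused whole. "jaw" is the finger opening in m, from 0 to 0.0918, set as the call begins (left out, the last holds). The fingers move at their own pace and stop on an object; "newtons" is the grip in N (left out, the last holds). Time passes only in rows, so rows that do not move let the fingers close. It gives the time, the measured TCP pose, the force, the opening and the grip force at its end, in the units of the state.
- arm.observe(): the state, without advancing time (a new reading comes with each control period).
- arm.get_image(name): name is "scene" or "top" or "wrist"; returns a dict with "pixels" (420x560x3 uint8, red, green, blue), "z_map" (420x560 float32, m along the optical axis (not along the pixel's ray), 0 where there is no reading), "fx", "fy", "cx", "cy" (pixels), "xyz" and "rotation" of the camera in the world; the wrist camera has in their place "T_tool_cam" (4x4, takes a point from camera to tool coordinates, whose origin is the TCP and whose axes are the flange's). Camera axes: x right, y down, z forward; pixel columns grow to the right and rows downward; lengths in m; the calibration is good to about 2 mm. A picture is of the moment at which its call begins: read the wrist's pose just before it.
- arm.sign_off(): hands the job in; it is judged then, once.
The state is a dict: "clock": time; "joints": joint angles; "dq": joint speeds; "joint_efforts": joint torques, N m; "position": TCP position; "ee_rot": TCP orientation; "force": force on the tool from outside, world axes, zero at the start; "ft_torque": the same for the moment, N m; "width": opening from 0.0 (shut) to 1.0 (fully open); "gripper_force": force on a finger pad.
Only numpy, scipy, OpenCV 4.12 (cv2) and the standard library are available. Lean on these libraries where they do the work, as an engineer would, in place of code of your own. Each camera call takes 0.05 s, during which the arm holds its last target. There are 200 camera calls.

## Working session

There is one attempt and no reset: what is moved stays moved. The work goes in short steps, Python scripts to look and compute and a tool call to move; the robot and the scene stay as the last step left them, time stands still between calls to the robot, and variables do not carry over. Pictures are saved under pics/ and viewed, at most 10 in all, crops included, and the job is handed in when it is done.

Besides the shell and the picture viewer there is one more tool, called after "Call:" as name(argument=value, ...) on one line, values as JSON. arm_command: Moves the arm, as the interface text tells. Its arguments: {"type":"object","properties":{"targets":{"type":"array","items":{"type":"array","items":{"type":"array","items":{"type":"number"}}}},"jaw":{"type":"number"},"newtons":{"type":"number"}},"required":["targets"]}

```bash
ls; mkdir -p pics; cat > h.py <<'E'
import numpy as np,cv2
from cell import arm
def save(n,im): cv2.imwrite('pics/'+n,cv2.cvtColor(im,cv2.COLOR_RGB2BGR))
E
python3 - <<'E'
from h import *
print(arm.observe())
for n in ['scene','top']:
    d=arm.get_image(n); np.save(n+'.npy',d,allow_pickle=True); save(n+'.png',d['pixels'])
    print(n,{k:d[k] for k in d if k not in('pixels','z_map')})
a=np.hstack([cv2.imread('pics/scene.png'),cv2.imread('pics/top.png')]); 
E
```

```text
pics
{'clock': 0.0, 'joints': array([-1.26059352,  0.4352139 ,  0.02496419,  1.57407101, -0.01156361,
        1.13400189, -0.07514128]), 'dq': array([-5.13614635e-04,  7.13051290e-04, -9.41180156e-05,  1.82233567e-03,
        1.12851329e-03, -9.82213317e-05,  1.21295061e-03]), 'joint_efforts': array([ 1.02642756e-03, -6.67849159e+01,  9.84927267e-01, -3.14453495e+01,
       -6.08055596e-02,  4.30275255e-02,  1.52030452e-04]), 'position': array([0.25060312, 0.57204567, 0.24496059]), 'ee_rot': array([-6.43938500e-01, -3.07473620e+00,  2.42326917e-03]), 'force': array([-0.50868748,  0.79590852,  0.15081344]), 'ft_torque': array([-0.03670016, -0.01208461,  0.0061192 ]), 'gripper_force': 0.0, 'width': 0.9999079484413067}
scene {'fx': 501.6601080734645, 'fy': 501.6601080734645, 'cx': 280.60216717101673, 'cy': 206.80788667008824, 'xyz': array([-0.10039492, -0.6229259 ,  0.60047041]), 'rotation': array([-1.99217968,  1.06640519, -0.53233618])}
top {'fx': 491.82277500662616, 'fy': 491.82277500662616, 'cx': 271.48557385544524, 'cy': 211.7552246001282, 'xyz': array([ 0.30807598, -0.24495997,  0.9040745 ]), 'rotation': array([-2.12920583,  2.11659455, -0.21900238])}
```

View pics/top.png

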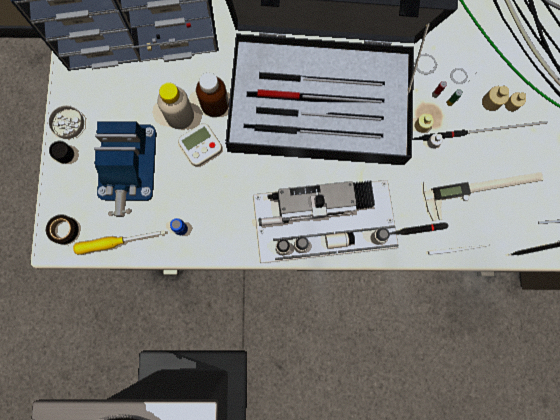

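View pics/scene.png

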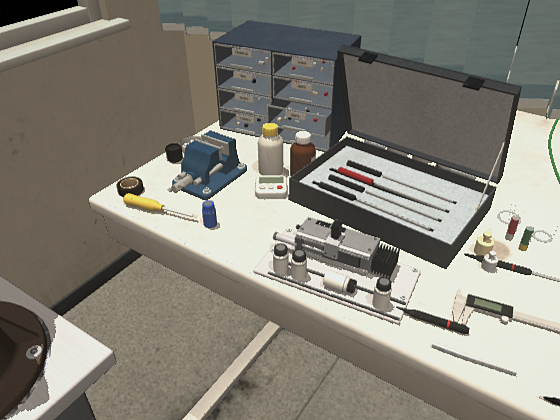

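Top view: the tipped cell is at (342,240), and the standing cells are at (283,247), (302,243) and (381,236). The post is at about (320,200). Possible mistakes are the blue cell at (178,227) and the bottles at (173,105) and (212,95), neither of which is in the lane. I choose the lying white cylinder at (342,240) and will check it in a close crop.

```bash
cat >> h.py <<'E'
from scipy.spatial.transform import Rotation as R
def pts(d):
    z=d['z_map']; v,u=np.mgrid[:z.shape[0],:z.shape[1]]
    c=np.dstack([(u-d['cx'])/d['fx']*z,(v-d['cy'])/d['fy']*z,z])
    return c@R.from_rotvec(d['rotation']).as_matrix().T+d['xyz']
def ray(d,u,v,h):
    r=R.from_rotvec(d['rotation']).as_matrix()@[(u-d['cx'])/d['fx'],(v-d['cy'])/d['fy'],1]
    return d['xyz']+r*(h-d['xyz'][2])/r[2]
E
python3 - <<'E'
from h import *
d=np.load('top.npy',allow_pickle=True).item()
im=d['pixels'][170:270,245:405]
save('crop1.png',cv2.resize(im,None,fx=5,fy=5,interpolation=cv2.INTER_CUBIC))
P=pts(d)
for u,v in [(262,225),(230,250),(302,243),(283,247),(381,236),(342,240),(320,200),(340,205)]: print(u,v,P[v,u].round(4))
E
```

```text
262 225 [ 0.4608 -0.236   0.008 ]
230 250 [ 0.4147 -0.1775  0.0026]
302 243 [ 0.4207 -0.3059  0.0606]
283 247 [ 0.4138 -0.2731  0.0586]
381 236 [ 0.4338 -0.4432  0.0606]
342 240 [ 0.4299 -0.3791  0.0355]
320 200 [ 0.4904 -0.3348  0.0904]
340 205 [ 0.4888 -0.3735  0.0583]
```

View pics/crop1.png

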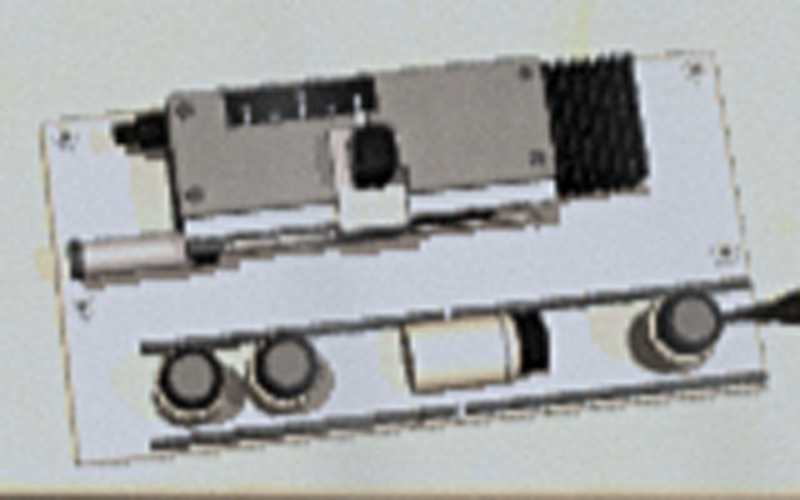

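The crop confirms it: the white body runs from base at crop (410,357) to black cap end (547,342), lying in the lane. The index marks are at crop (448,312) and (462,409).

```bash
python3 - <<'E'
from h import *
d=np.load('top.npy',allow_pickle=True).item()
F=lambda u,v,h: ray(d,245+(u-2)/5,170+(v-2)/5,h)
ob=[(42,122,.008,68,141),(715,52,.008,68,-115),(78,463,.008,-62,141),(768,388,.008,-62,-115),(448,312,.013,-22.5,0),(462,409,.013,-57.5,0),(373,150,.088,27,28)]
W=np.array([F(u,v,h)[:2] for u,v,h,_,_ in ob]);V=np.array([(x,y) for *_,x,y in ob])/1000
wc,vc=W[:6].mean(0),V[:6].mean(0)
A=(V[:6]-vc).T@(W[:6]-wc); th=np.arctan2(A[0,1]-A[1,0],A[0,0]+A[1,1])
Rm=np.array([[np.cos(th),-np.sin(th)],[np.sin(th),np.cos(th)]]); t=wc-Rm@vc
print('yaw',th,np.degrees(th),'t',t); print(((W-t)@Rm-V).round(4))
for n,u,v,h in [('L',285,360,.058),('FL',190,376,.058),('Rt',688,316,.058),('tbase',410,357,.021),('tcap',547,342,.021)]:
    w=F(u,v,h); print(n,w.round(4),((w[:2]-t)@Rm).round(4))
print('lane',t+Rm@[-.04,0],'post',t+Rm@[.027,.028])
P=pts(d);Q=P.copy();Q[...,:2]=(P[...,:2]-t)@Rm
m=(abs(Q[...,0]+.04)<.02)&(abs(Q[...,1])<.05)&(Q[...,2]>.02)
q=Q[m];print(len(q),q.min(0),q.max(0),np.median(q[:,0]))
np.save('fit.npy',[th,*t])
o=arm.observe();print(R.from_rotvec(o['ee_rot']).as_matrix().round(3),o['position'])
E
```

```text
yaw 0.11437254369968303 6.553064046167411 t [ 0.46907799 -0.36598688]
[[-0.0011 -0.0004]
 [-0.0013  0.0005]
 [ 0.0007 -0.0004]
 [ 0.0006  0.0008]
 [ 0.0011 -0.0001]
 [ 0.0001 -0.0004]
 [-0.0009  0.0015]]
L [ 0.4235 -0.3054  0.058 ] [-0.0383  0.0654]
FL [ 0.4177 -0.2724  0.058 ] [-0.0403  0.0988]
Rt [ 0.4399 -0.4461  0.058 ] [-0.0382 -0.0763]
tbase [ 0.43   -0.3534  0.021 ] [-0.0374  0.017 ]
tcap [ 0.4358 -0.4032  0.021 ] [-0.0374 -0.0332]
lane [ 0.42933933 -0.37055181] post [ 0.49270614 -0.33508848]
389 [-0.05073162 -0.03137933  0.02009886] [-0.02455398  0.01870087  0.03818038] -0.03836946956956117
[[-0.916  0.401 -0.   ]
 [ 0.401  0.916 -0.001]
 [-0.    -0.001 -1.   ]] [0.2506098  0.57209961 0.24505297]
```

Call:
arm_command(targets=[[[-0.037,-0.035,0,0,0,0],[-0.037,-0.035,0,0,0,0],[-0.037,-0.035,0,0,0,0],[-0.037,-0.035,0,0,0,0],[-0.037,-0.035,0,0,0,0],[-0.037,-0.035,0,0,0,0],[-0.037,-0.035,0,0,0,0],[-0.037,-0.035,0,0,0,0],[-0.037,-0.035,0,0,0,0],[-0.037,-0.035,0,0,0,0]]], jaw=0.04)

```text
clock: 1.35
position: [0.4495, 0.1018, 0.2457]
ee_rot: [-0.644, -3.075, -0.0]
force: [0.4, 0.3, 0.8]
width: 0.435
gripper_force: 0.0
```

```bash
cat >> h.py <<'E'
import json
th,tx,ty=np.load('fit.npy'); V=np.array([[np.cos(th),-np.sin(th),0],[np.sin(th),np.cos(th),0],[0,0,1]]); T=np.array([tx,ty,0])
def log():
    o=arm.observe(); open('log.jsonl','a').write(json.dumps([list(o['joints']),list(o['position']),list(o['ee_rot'])])+'\n')
    M=R.from_rotvec(o['ee_rot']).as_matrix()
    print('t',round(o['clock'],2),'viewer pos',(V.T@(o['position']-T)).round(4),'F',o['force'].round(1),'w',round(o['width']*.0918,4),'g',round(o['gripper_force'],1),'\nq',o['joints'].round(3)); print('tool axes in viewer\n',(V.T@M).round(3))
    return o,M
E
python3 -c "
from h import *
log()"
```

```text
t 1.35 viewer pos [0.0339 0.467  0.2457] F [0.4 0.3 0.8] w 0.0399 g 0.0 
q [-0.575  0.162  0.274  1.972 -0.051  1.014  0.88 ]
tool axes in viewer
 [[-0.864  0.503 -0.   ]
 [ 0.503  0.864  0.   ]
 [ 0.     0.    -1.   ]]
```

Call:
arm_command(targets=[[[0,0,0,0,0,0.174],[0,0,0,0,0,0.174],[0,0,0,0,0,0.174],[0,0,0,0,0,0.174],[0,0,0,0,0,0.174],[0,0,0,0,0,0.174]]])

```text
clock: 2.1
position: [0.4489, 0.1034, 0.2455]
ee_rot: [-2.098, -2.338, 0.001]
force: [-0.7, 0.3, 0.2]
width: 0.438
gripper_force: 0.0
```

Call:
arm_command(targets=[[[-0.06,-0.009,0,0,0,0],[-0.06,-0.009,0,0,0,0],[-0.06,-0.009,0,0,0,0],[-0.06,-0.009,0,0,0,0],[-0.06,-0.009,0,0,0,0],[-0.06,-0.009,0,0,0,0],[-0.06,-0.009,0,0,0,0],[-0.06,-0.009,0,0,0,0],[0,0,0,0,0,0]]])

```text
clock: 3.22
position: [0.4297, -0.387, 0.2455]
ee_rot: [2.1, 2.336, -0.005]
force: [-0.2, 1.4, -0.5]
width: 0.436
gripper_force: 0.0
```

```bash
python3 - <<'E'
from h import *
log()
d=arm.get_image('wrist'); np.save('wr.npy',d,allow_pickle=True); save('wr1.png',d['pixels']); print(d['T_tool_cam'])
E
```

```text
t 3.23 viewer pos [-0.0415 -0.0164  0.2455] F [-0.2  1.4 -0.5] w 0.04 g 0.0 
q [ 0.157  0.404  0.676  1.731 -0.275  1.104  1.025]
tool axes in viewer
 [[ 0.008  1.    -0.002]
 [ 1.    -0.008 -0.003]
 [-0.003 -0.002 -1.   ]]
[[ 2.53780999e-04 -9.66180139e-01 -2.57867940e-01  6.74171538e-02]
 [ 9.99999966e-01  2.61942924e-04  2.70269903e-06  1.69776055e-04]
 [ 6.49353881e-05 -2.57867931e-01  9.66180173e-01 -1.39779205e-01]
 [ 0.00000000e+00  0.00000000e+00  0.00000000e+00  1.00000000e+00]]
```

View pics/wr1.png

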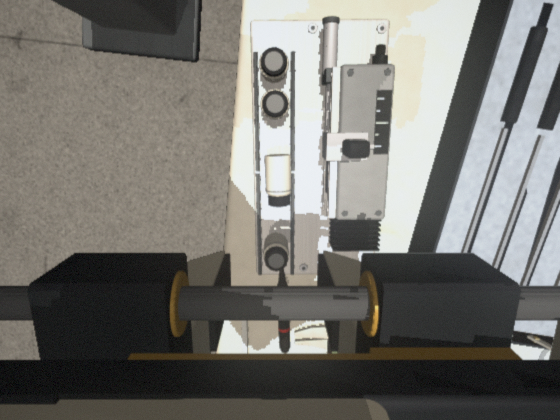

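Wrist view: the cell body is at about (278,175) with its cap at (279,199) between the rails at columns 257 and 293. The neighbours stand at (274,62), (275,104) and (276,258). Next I measure the cell more exactly and fit the arm kinematics, to check that the upright pose can be reached.

```bash
cat > kin.py <<'E'
from h import *
from itertools import product
from scipy.optimize import least_squares
D=[json.loads(l) for l in open('log.jsonl')]
D.append([[-1.26059,.43521,.02496,1.57407,-.01156,1.134,-.07514],[.2506,.5720,.24496],[-.64394,-3.07474,.00242]])
Rz=lambda a:R.from_euler('z',a);Ry=lambda a:R.from_euler('y',a)
def fk(q,p,s):
    h,L1,a,L2,b,L3,c1,c7,x0,bo=p
    M=Rz(s[0]*q[0]+c1);P=np.array([0,0,h])+M.apply([x0,0,0])
    M=M*Ry(q[1])*Rz(s[1]*q[2]);P=P+M.apply([a,0,L1])
    M=M*Ry(q[3]);P=P+M.apply([-bo,0,0])
    M=M*Rz(s[2]*q[4]);P=P+M.apply([0,0,L2])
    M=M*Ry(q[5]);P=P+M.apply([b,0,0])
    M=M*Rz(s[3]*q[6]+c7);P=P+M.apply([0,0,L3]);return P,M
def fit():
    best=None
    for s in product([1,-1],repeat=4):
      for c7 in (0,1.57,3.14,-1.57):
        def f(p):
            r=list(.02*np.array([p[2],p[4],p[8],p[9]]))
            for q,x,o in D:
                P,M=fk(q,p,s); r+=list(P-x)+list(.3*(M.inv()*R.from_rotvec(o)).as_rotvec())
            return r
        z=least_squares(f,[.3,.4,0,.4,0,.25,0,c7,0,0],max_nfev=40)
        if best is None or z.cost<best[0]: best=(z.cost,z.x,s)
    return best
E
python3 - <<'E'
from kin import *
b=fit();print(b[0],b[1].round(3),b[2]); np.save('kin.npy',np.r_[b[1],b[2]])
o=arm.observe();M=R.from_rotvec(o['ee_rot']).as_matrix()
d=np.load('wr.npy',allow_pickle=True).item();z=d['z_map'];v,u=np.mgrid[:420,:560]
c=np.dstack([(u-d['cx'])/d['fx']*z,(v-d['cy'])/d['fy']*z,z])@d['T_tool_cam'][:3,:3].T+d['T_tool_cam'][:3,3]
Q=(c@M.T+o['position']-T)@V
def rep(n,m): q=Q[m];print(n,m.sum(),'min',q.min(0).round(4),'max',q.max(0).round(4))
L=(abs(Q[...,0]+.04)<.017)&(v<290)
rep('tip',L&(abs(Q[...,1])<.045)&(Q[...,2]>.016))
tops=L&(Q[...,2]>.05)&(Q[...,2]<.07)
for a,b2 in((.05,.08),(.085,.12),(-.1,-.05)): rep('n',tops&(Q[...,1]>a)&(Q[...,1]<b2))
rep('post',(Q[...,2]>.083)&(Q[...,2]<.1)&(abs(Q[...,0]-.027)<.03)&(abs(Q[...,1]-.028)<.03))
E
```

```text
1.967773759657093e-05 [-2.465  0.573  0.059  0.518  0.132 -2.316 -0.086  1.485 -0.068  0.133] (-1, -1, -1, -1)
tip 1860 min [-0.057  -0.0305  0.0164] max [-0.023   0.0192  0.3087]
n 559 min [-0.0499  0.0545  0.0501] max [-0.0282  0.0764  0.0612]
n 625 min [-0.0512  0.0878  0.0502] max [-0.0292  0.11    0.0609]
n 462 min [-0.0498 -0.0873  0.05  ] max [-0.0275 -0.0656  0.0604]
post 406 min [0.0184 0.022  0.0831] max [0.0369 0.0364 0.0905]
```

Call:
arm_command(targets=[[[0,0,0,0,0.15,0],[0,0,0,0,0.15,0],[0,0,0,0,0,0]]])

```text
clock: 3.65
position: [0.4317, -0.3823, 0.2443]
ee_rot: [-1.934, -2.163, -0.291]
force: [-0.1, 0.3, -1.1]
width: 0.436
gripper_force: 0.0
```

```bash
python3 -c "
from h import *
log()"
```

```text
t 3.65 viewer pos [-0.039  -0.012   0.2443] F [-0.1  0.3 -1.1] w 0.04 g 0.0 
q [ 0.371  0.548  0.601  1.541 -0.449  1.433  1.182]
tool axes in viewer
 [[ 0.003  1.    -0.002]
 [ 0.955 -0.002  0.297]
 [ 0.297 -0.002 -0.955]]
```

Call:
arm_command(targets=[[[0,0,0.02,0,-0.15,0],[0,0,0,0,-0.15,0],[0,0,0,-0.15,0,0],[0,0,0,-0.15,0,0],[0,0,0,-0.15,0,0],[0,0,0,0,0,0]]])

```text
clock: 4.4
position: [0.4291, -0.3749, 0.2267]
ee_rot: [1.87, 2.088, 0.478]
force: [0.2, -0.9, 0.5]
width: 0.436
gripper_force: 0.0
```

```bash
python3 - <<'E'
from kin import *
log()
D.append(json.loads(open('log.jsonl').readlines()[-1]))
b=fit();print(b[0],b[1].round(3),b[2]); np.save('kin.npy',np.r_[b[1],b[2]])
E
```

```text
t 4.4 viewer pos [-0.0407 -0.0043  0.2267] F [ 0.2 -0.9  0.5] w 0.0401 g 0.0 
q [ 0.44   0.271  0.502  2.017 -0.758  0.787  1.543]
tool axes in viewer
 [[ 0.004  0.9    0.435]
 [ 1.    -0.004 -0.001]
 [ 0.001  0.435 -0.9  ]]
0.00022920254891888023 [ 0.243  0.564  0.011  0.435  0.009  0.343 -0.083  1.49  -0.016  0.028] (-1, -1, -1, -1)
```

```bash
cat > kin2.py <<'E'
from kin import *
D=D[:0]+[json.loads(l) for l in open('log.jsonl')]+[[[-1.26059,.43521,.02496,1.57407,-.01156,1.134,-.07514],[.2506,.5720,.24496],[-.64394,-3.07474,.00242]]]
# offsets free before each joint + base rotation + tool rotation, all regularised
S=np.array([-1,1,-1,1,-1,1,-1.]);AX='zyzyzyz'
p0=np.zeros(3*8+3+3);p0[2]=.243;p0[8]=.564;p0[14]=.435;p0[23]=.343;p0[29]=1.5708
def fk(q,p):
    M=R.from_rotvec(p[24:27]);P=M.apply(p[0:3])
    for i in range(7):
        M=M*R.from_euler(AX[i],S[i]*q[i])
        P=P+M.apply(p[3*i+3:3*i+6])
    return P,M*R.from_rotvec(p[27:30])
wt=np.full(30,.02);wt[24:]=.02
def fit2():
    def f(p):
        r=list(wt*(p-p0))
        for q,x,o in D:
            P,M=fk(q,p);r+=list(P-x)+list(.3*(M.inv()*R.from_rotvec(o)).as_rotvec())
        return r
    z=least_squares(f,p0);return z.x,2*z.cost,[np.abs(fk(q,z.x)[0]-x).max() for q,x,o in D]
lo=np.array([-2.62,-.44,-1.27,.08,-1.32,.12,-2.74])+.03;hi=np.array([2.62,2.09,1.32,2.57,4.46,2,2.74])-.03
def ik(p,pos,M,q0,n=30):
    best=None;g=np.random.default_rng(0)
    for k in range(n):
        s=np.clip(np.array(q0)+(k>0)*g.normal(0,.7,7),lo+.01,hi-.01)
        f=lambda q:np.r_[fk(q,p)[0]-pos,.3*(fk(q,p)[1].inv()*M).as_rotvec(),.002*(q-q0)]
        z=least_squares(f,s,bounds=(lo,hi));e=np.linalg.norm(z.fun[:6])
        if best is None or z.cost<best[0]: best=(z.cost,z.x,e)
    return best
E
python3 - <<'E'
from kin2 import *
p,c,r=fit2();np.save('p.npy',p);print(c,np.round(r,4));print(p.round(3))
q0=arm.observe()['joints']
# final upright: tool z pointing azimuth phi (viewer), depressed dep deg; tool x up(+1)/down(-1)
for dep in (15,25):
 for sx in (1,-1):
  for phi in (0,30,60,90,-30,-60,-90):
    a,b=np.radians(phi),np.radians(dep)
    z=np.array([np.cos(b)*np.cos(a),np.cos(b)*np.sin(a),-np.sin(b)])
    x=sx*np.array([np.sin(b)*np.cos(a),np.sin(b)*np.sin(a),np.cos(b)])
    M=R.from_matrix(V@np.column_stack([x,np.cross(z,x),z]))
    g=np.array([-.04,0,.042]);pos=T+V@(g-.015*z)
    k=ik(p,pos,M,q0,8);print(dep,sx,phi,round(k[2],4),k[1].round(2))
E
```

```text
4.957984029638445e-07 [0. 0. 0. 0. 0.]
[-0.000e+00 -1.000e-03  2.560e-01  1.000e-03 -1.800e-02  1.300e-02
 -2.000e-03 -1.800e-02  5.600e-01  3.000e-03 -8.000e-03 -4.000e-03
 -4.000e-03 -8.000e-03  4.300e-01  1.000e-03 -1.000e-03 -5.000e-03
  0.000e+00 -1.000e-03  3.000e-03 -1.000e-03  1.000e-03  3.460e-01
  0.000e+00  0.000e+00 -0.000e+00  0.000e+00 -0.000e+00  1.571e+00]
15 1 0 0.007 [ 2.09  1.49 -1.13  2.19 -1.29  0.15  1.48]
15 1 30 0.0 [ 1.12  1.06  0.17  1.84 -1.29  1.52  1.37]
15 1 60 0.0 [ 0.98  1.17  0.22  1.41 -0.97  1.81  1.23]
15 1 90 0.0004 [ 1.1   1.34 -0.41  0.97 -0.33  1.97  0.91]
15 1 -30 0.015 [ 1.73  1.45 -0.87  2.54  3.58  1.2   2.71]
15 1 -60 0.0385 [ 0.41  1.22 -0.37  2.54  2.29  1.97  1.41]
15 1 -90 0.0001 [-0.21  1.05  0.15  2.35  1.66  1.19  1.3 ]
15 -1 0 0.0424 [ 2.14  1.59 -1.24  2.15  0.64  0.15  2.71]
15 -1 30 0.0001 [ 1.12  1.06  0.17  1.84 -1.29  1.52 -1.78]
15 -1 60 0.0001 [ 0.83  1.23  0.5   1.42 -1.11  1.97 -1.79]
15 -1 90 0.0006 [ 1.09  1.33 -0.41  0.97 -0.33  1.97 -2.23]
15 -1 -30 0.0103 [ 1.98  1.8  -1.24  2.54  3.24  1.01  0.17]
15 -1 -60 0.0401 [
[... 224 characters left out ...]
 0.92  1.08  0.28  1.48 -0.94  1.68  1.23]
25 1 90 0.0 [ 0.77  1.21  0.33  1.12 -0.7   1.97  1.33]
25 1 -30 0.0192 [ 1.72  1.27 -1.01  2.54  3.23  1.03  2.71]
25 1 -60 0.0318 [ 0.98  1.26 -1.03  2.54  2.42  1.97  2.14]
25 1 -90 0.0001 [-0.09  0.89  0.08  2.37  1.71  1.09  1.43]
25 -1 0 0.0153 [ 1.99  1.26 -1.08  2.19 -1.29  0.15 -1.84]
25 -1 30 0.0001 [ 1.02  0.96  0.26  1.89 -1.29  1.42 -1.83]
25 -1 60 0.0001 [ 0.71  1.18  0.67  1.5  -1.15  1.92 -1.74]
25 -1 90 0.0002 [ 0.77  1.21  0.32  1.12 -0.7   1.97 -1.82]
25 -1 -30 0.0156 [ 1.84  1.48 -1.24  2.54  3.    1.03 -0.06]
25 -1 -60 0.0328 [ 1.    1.26 -1.05  2.54  2.43  1.97 -0.98]
25 -1 -90 0.0001 [ 0.08  0.88 -0.14  2.36  1.71  1.25 -1.66]
```

```bash
cat > plan.py <<'E'
from kin2 import *
p=np.load('p.npy')
def pose(phi,dep,g,s,sx=1):
    "tool z at viewer azimuth phi, dep deg below level; tool x upward side; g = grasp point (viewer)"
    a,b=np.radians(phi),np.radians(dep)
    z=np.array([np.cos(b)*np.cos(a),np.cos(b)*np.sin(a),-np.sin(b)]);x=sx*np.array([np.sin(b)*np.cos(a),np.sin(b)*np.sin(a),np.cos(b)])
    return np.array(g)-s*z,np.column_stack([x,np.cross(z,x),z])
def rows(start,wps,check=True):
    "start,wps: (pos,rot) in viewer; wps also n rows, optional rotvec override in tool axes"
    P,M=start;q=arm.observe()['joints']
    for w in wps:
        P2,M2,n=w[:3]; rv=np.array(w[3]) if len(w)>3 else R.from_matrix(M.T@M2).as_rotvec()
        out=[]
        for k in range(n):
            Mk=M@R.from_rotvec(rv*k/n).as_matrix()
            out.append([round(float(e),4) for e in np.r_[Mk.T@(P2-P)/n,rv/n]])
            if check:
                Mn=M@R.from_rotvec(rv*(k+1)/n).as_matrix()
                r=ik(p,T+V@(P+(P2-P)*(k+1)/n),R.from_matrix(V@Mn),q,1);q=r[1]
                if r[2]>.002: print('IK',k,r[2])
        print(n,json.dumps(out),'q',q.round(2) if check else '');P,M=P2,M@R.from_rotvec(rv).as_matrix()
def now():
    o=arm.observe();return V.T@(o['position']-T),V.T@R.from_rotvec(o['ee_rot']).as_matrix()
E
python3 - <<'E'
from plan import *
g=np.array([-.039,-.012,.021]);A=np.radians(20)
z=np.array([0,np.sin(A),-np.cos(A)]);x=np.array([0,-np.cos(A),-np.sin(A)]);Mg=np.column_stack([x,np.cross(z,x),z])
s=.016;pre=g-(s+.1)*z
Md=np.column_stack([[0,1,0],[1,0,0],[0,0,-1.]])
s0=now();up=np.array([-.04,-.03,.2])
rows(s0,[(up,Md,4),(up,None,18,[0,0,np.pi]),(pre,Mg,6,[0,-A,0]),(g-s*z,Mg,8,[0,0,0]),
 (g+[0,0,.12],Mg,6,[0,0,0])])
print((pre).round(3),Mg.round(2))
lf=(g+[0,0,.15],Mg)
for phi in(20,30):
  e1=pose(phi,20,[-.04,0,.15],s);e2=pose(phi,20,[-.04,0,.040],s);print(phi);rows(lf,[(*e1,20),(*e2,8)])
E
```

```text
4 [[-0.0064, -0.0027, 0.0061, 0.1125, 0.0001, -0.0011], [-0.0064, -0.002, 0.0064, 0.1125, 0.0001, -0.0011], [-0.0064, -0.0013, 0.0065, 0.1125, 0.0001, -0.0011], [-0.0064, -0.0006, 0.0066, 0.1125, 0.0001, -0.0011]] q [ 0.19  0.47  0.68  1.76 -0.34  1.03  1.11]
18 [[0.0, 0.0, 0.0, 0.0, 0.0, 0.1745], [0.0, 0.0, 0.0, 0.0, 0.0, 0.1745], [0.0, 0.0, 0.0, 0.0, 0.0, 0.1745], [0.0, 0.0, 0.0, 0.0, 0.0, 0.1745], [0.0, 0.0, 0.0, 0.0, 0.0, 0.1745], [0.0, 0.0, 0.0, 0.0, 0.0, 0.1745], [0.0, 0.0, 0.0, 0.0, 0.0, 0.1745], [0.0, 0.0, 0.0, 0.0, 0.0, 0.1745], [0.0, 0.0, 0.0, 0.0, 0.0, 0.1745], [0.0, 0.0, 0.0, 0.0, 0.0, 0.1745], [0.0, 0.0, 0.0, 0.0, 0.0, 0.1745], [0.0, 0.0, 0.0, 0.0, 0.0, 0.1745], [0.0, 0.0, 0.0, 0.0, 0.0, 0.1745], [0.0, 0.0, 0.0, 0.0, 0.0, 0.1745], [0.0, 0.0, 0.0, 0.0, 0.0, 0.1745], [0.0, 0.0, 0.0, 0.0, 0.0, 0.1745], [0.0, 0.0, 0.0, 0.0, 0.0, 0.1745], [0.0, 0.0, 0.0, 0.0, 0.0, 0.1745]] q [-0.11  0.74  1.29  1.78 -0.76  1.23 -1.63]
6 [[0.0036, -0.0002, 0.0117, 0.0, -0.0582, 0.0], [0.0043, -0.0002, 0.0114, 0.0, -0.0582, 0.0], [0.0049, -0.0002, 0.0112, 0.0, -0.0582, 0.0], [0.0056, -0.0002, 0
[... 3117 characters left out ...]
.0457, -0.1015], [-0.0011, -0.0, -0.0, 0.0473, 0.0457, -0.1015], [-0.0011, -0.0001, -0.0001, 0.0473, 0.0457, -0.1015], [-0.001, -0.0002, -0.0001, 0.0473, 0.0457, -0.1015], [-0.001, -0.0003, -0.0002, 0.0473, 0.0457, -0.1015], [-0.001, -0.0004, -0.0002, 0.0473, 0.0457, -0.1015]] q [ 1.15  0.8   0.1   1.89 -1.2   1.44  1.15]
8 [[-0.0129, -0.0, 0.0047, -0.0, 0.0, 0.0], [-0.0129, -0.0, 0.0047, -0.0, 0.0, 0.0], [-0.0129, -0.0, 0.0047, -0.0, 0.0, 0.0], [-0.0129, -0.0, 0.0047, -0.0, 0.0, 0.0], [-0.0129, -0.0, 0.0047, -0.0, 0.0, 0.0], [-0.0129, -0.0, 0.0047, -0.0, 0.0, 0.0], [-0.0129, -0.0, 0.0047, -0.0, 0.0, 0.0], [-0.0129, -0.0, 0.0047, -0.0, 0.0, 0.0]] q [ 1.17  1.    0.08  1.86 -1.23  1.37  1.31]
```

Call:
arm_command(targets=[[[-0.0064,-0.0027,0.006,0.1125,0,0],[-0.0064,-0.002,0.0064,0.1125,0,0],[-0.0064,-0.0013,0.0065,0.1125,0,0],[-0.0064,-0.0006,0.0066,0.1125,0,0],[0,0,0,0,0,0.1745],[0,0,0,0,0,0.1745],[0,0,0,0,0,0.1745],[0,0,0,0,0,0.1745],[0,0,0,0,0,0.1745],[0,0,0,0,0,0.1745]]])

```text
clock: 5.65
position: [0.437, -0.3995, 0.2006]
ee_rot: [2.983, 0.98, -0.007]
force: [-0.5, -0.3, -0.5]
width: 0.436
gripper_force: 0.0
```

Call:
arm_command(targets=[[[0,0,0,0,0,0.1745],[0,0,0,0,0,0.1745],[0,0,0,0,0,0.1745],[0,0,0,0,0,0.1745],[0,0,0,0,0,0.1745],[0,0,0,0,0,0.1745]]])

```text
clock: 6.4
position: [0.4368, -0.399, 0.2005]
ee_rot: [3.072, -0.643, -0.006]
force: [0.4, 0.1, -0.5]
width: 0.434
gripper_force: 0.0
```

Call:
arm_command(targets=[[[0,0,0,0,0,0.1745],[0,0,0,0,0,0.1745],[0,0,0,0,0,0.1745],[0,0,0,0,0,0.1745],[0,0,0,0,0,0.1745],[0,0,0,0,0,0.1745],[0,0,0,0,0,0]]])

```text
clock: 7.28
position: [0.4367, -0.3993, 0.2003]
ee_rot: [2.346, -2.084, -0.003]
force: [0.2, 0.1, -0.4]
width: 0.434
gripper_force: 0.0
```

Call:
arm_command(targets=[[[0.0036,0,0.0117,0,-0.0582,0],[0.0043,0,0.0114,0,-0.0582,0],[0.005,0,0.0112,0,-0.0582,0],[0.0056,0,0.0109,0,-0.0582,0],[0.0062,0,0.0105,0,-0.0582,0],[0.0068,0,0.01,0,-0.0582,0],[0,0,0,0,0,0]]])

```text
clock: 8.15
position: [0.4376, -0.4224, 0.1291]
ee_rot: [-2.158, 1.918, 0.384]
force: [-0.3, 0.0, -0.2]
width: 0.435
gripper_force: 0.0
```

```bash
python3 - <<'E'
from plan import *
log()
g=np.array([-.039,-.012,.021]);A=np.radians(20)
z=np.array([0,np.sin(A),-np.cos(A)]);x=np.array([0,-np.cos(A),-np.sin(A)]);Mg=np.column_stack([x,np.cross(z,x),z])
rows(now(),[(g-.016*z,Mg,8)])
E
```

```text
t 8.15 viewer pos [-0.0377 -0.0525  0.1291] F [-0.3  0.  -0.2] w 0.04 g 0.0 
q [ 0.247  0.916  1.046  1.548 -0.832  1.527 -1.565]
tool axes in viewer
 [[ 0.002 -1.    -0.004]
 [-0.939 -0.004  0.343]
 [-0.343  0.003 -0.939]]
8 [[-0.0001, 0.0001, 0.0124, 0.0005, 0.0001, 0.0003], [-0.0001, 0.0001, 0.0124, 0.0005, 0.0001, 0.0003], [-0.0001, 0.0001, 0.0124, 0.0005, 0.0001, 0.0003], [-0.0001, 0.0001, 0.0124, 0.0005, 0.0001, 0.0003], [-0.0001, 0.0001, 0.0124, 0.0005, 0.0001, 0.0003], [-0.0001, 0.0001, 0.0124, 0.0005, 0.0001, 0.0003], [-0.0001, 0.0001, 0.0124, 0.0005, 0.0001, 0.0003], [-0.0001, 0.0002, 0.0124, 0.0005, 0.0001, 0.0003]] q [ 0.21  0.99  0.99  1.69 -0.93  1.37 -1.49]
```

Call:
arm_command(targets=[[[0,0,0.0125,0,0,0],[0,0.0005,0.0125,0,0,0],[0,0.0005,0.0125,0,0,0],[0,0,0.0125,0,0,0],[0,0,0.0125,0,0,0],[0,0,0.0125,0,0,0],[0,0,0.0125,0,0,0],[0,0,0.011,0,0,0],[0,0,0,0,0,0]]])

```text
clock: 9.28
position: [0.4327, -0.3887, 0.0368]
ee_rot: [-2.153, 1.92, 0.382]
force: [0.7, 0.2, 0.1]
width: 0.437
gripper_force: 0.0
```

```bash
python3 - <<'E'
from plan import *
log()
d=arm.get_image('wrist');s=arm.get_image('scene')['pixels'][200:340,240:430]
save('g1.png',np.vstack([cv2.resize(s,(560,413),interpolation=cv2.INTER_CUBIC)[:, :],cv2.resize(d['pixels'],(560,420))[230:]])[:600])
E
```

```text
t 9.28 viewer pos [-0.0387 -0.0184  0.0368] F [0.7 0.2 0.1] w 0.0401 g 0.0 
q [ 0.218  0.99   0.986  1.685 -0.924  1.372 -1.493]
tool axes in viewer
 [[ 0.    -1.    -0.001]
 [-0.939 -0.     0.343]
 [-0.343  0.001 -0.939]]
```

View pics/g1.png

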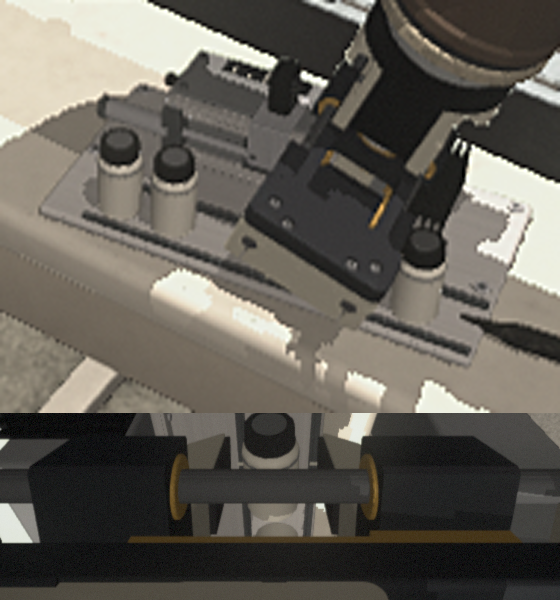

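Scene view: the gripper straddles the tipped cell at about (300,290), with the right neighbour at (425,275) and the two left ones standing untouched. Closing.

Call:
arm_command(targets=[[[0,0,0.0015,0,0,0],[0,0,0,0,0,0],[0,0,0,0,0,0]]])

```text
clock: 9.75
position: [0.4329, -0.389, 0.0364]
ee_rot: [-2.153, 1.92, 0.379]
force: [0.7, 1.3, -0.2]
width: 0.438
gripper_force: 0.0
```

Call:
arm_command(targets=[[[0,0,0,0,0,0],[0,0,0,0,0,0],[0,0,0,0,0,0],[0,0,0,0,0,0]]], jaw=0.0, newtons=15)

```text
clock: 10.25
position: [0.4329, -0.3889, 0.0363]
ee_rot: [-2.153, 1.92, 0.38]
force: [-0.3, 0.2, 1.0]
width: 0.272
gripper_force: 15.0
```

```bash
python3 - <<'E'
from plan import *
o,M=log()
s=now();l=(s[0]+[0,0,.12],s[1])
rows(s,[(*l,6)])
e1=pose(28,20,[-.04,0,.15],.0175);rows(l,[(*e1,20)])
E
```

```text
t 10.25 viewer pos [-0.0386 -0.0186  0.0363] F [-0.3  0.2  1. ] w 0.025 g 15.0 
q [ 0.218  0.99   0.986  1.686 -0.925  1.37  -1.492]
tool axes in viewer
 [[ 0.    -1.     0.   ]
 [-0.94  -0.     0.342]
 [-0.342 -0.    -0.94 ]]
6 [[-0.0068, -0.0, -0.0188, 0.0, 0.0, 0.0], [-0.0068, -0.0, -0.0188, 0.0, 0.0, 0.0], [-0.0068, -0.0, -0.0188, 0.0, 0.0, 0.0], [-0.0068, -0.0, -0.0188, 0.0, 0.0, 0.0], [-0.0068, -0.0, -0.0188, 0.0, 0.0, 0.0], [-0.0068, -0.0, -0.0188, 0.0, 0.0, 0.0]] q [ 0.17  0.85  1.08  1.61 -0.81  1.53 -1.59]
20 [[-0.0005, 0.0008, 0.0002, 0.0466, 0.0469, -0.0999], [-0.0006, 0.0008, 0.0001, 0.0466, 0.0469, -0.0999], [-0.0007, 0.0007, 0.0001, 0.0466, 0.0469, -0.0999], [-0.0007, 0.0006, 0.0, 0.0466, 0.0469, -0.0999], [-0.0008, 0.0005, -0.0001, 0.0466, 0.0469, -0.0999], [-0.0008, 0.0005, -0.0001, 0.0466, 0.0469, -0.0999], [-0.0009, 0.0004, -0.0002, 0.0466, 0.0469, -0.0999], [-0.0009, 0.0003, -0.0002, 0.0466, 0.0469, -0.0999], [-0.0009, 0.0002, -0.0003, 0.0466, 0.0469, -0.0999], [-0.0009, 0.0001, -0.0003, 0.0466, 0.0469, -0.0999], [-0.0009, -0.0, -0.0004, 0.0466, 0.0469, -0.0999], [-0.0009, -0.0001, -0.0004, 0.0466, 0.0469, -0.0999], [-0.0008, -0.0003, -0.0004, 0.0466, 0.0469, -0.0999], [-0.0008, -0.0004, -0.0005, 0.0466, 0.0469, -0.0999], [-0.0007, -0.0004, -0.0005, 0.0466, 0.0469, -0.0999], [-0.0006, -0.0005, -0.0005, 0.0466, 0.0469, -0.0999], [-0.0006, -0.0006, -0.0005, 0.0466, 0.0469, -0.0999], [-0.0005, -0.0007, -0.0005, 0.0466, 0.0469, -0.0999], [-0.0004, -0.0008, -0.0005, 0.0466, 0.0469, -0.0999], [-0.0003, -0.0008, -0.0004, 0.0466, 0.0469, -0.0999]] q [ 1.22  0.79  0.01  1.91 -1.19  1.37  1.14]
```

Call:
arm_command(targets=[[[-0.0068,0,-0.0188,0,0,0],[-0.0068,0,-0.0188,0,0,0],[-0.0068,0,-0.0188,0,0,0],[-0.0068,0,-0.0188,0,0,0],[-0.0068,0,-0.0188,0,0,0],[-0.0068,0,-0.0188,0,0,0]]])

```text
clock: 11.0
position: [0.4329, -0.3891, 0.1576]
ee_rot: [-2.153, 1.92, 0.38]
force: [-0.2, -0.2, -0.5]
width: 0.275
gripper_force: 15.0
```

Call:
arm_command(targets=[[[0,0,0,0.0466,0.0469,-0.1],[0,0,0,0.0466,0.0469,-0.1],[0,0,0,0.0466,0.0469,-0.1],[0,0,0,0.0466,0.0469,-0.1],[0,0,0,0.0466,0.0469,-0.1],[0,0,0,0.0466,0.0469,-0.1],[0,0,0,0.0466,0.0469,-0.1],[0,0,0,0.0466,0.0469,-0.1],[0,0,0,0.0466,0.0469,-0.1],[0,0,0,0.0466,0.0469,-0.1]]])

```text
clock: 12.25
position: [0.4329, -0.3892, 0.1572]
ee_rot: [-2.606, 0.702, -0.723]
force: [-0.6, -0.6, -0.5]
width: 0.274
gripper_force: 15.0
```

Call:
arm_command(targets=[[[0,0,0,0.0466,0.0469,-0.1],[0,0,0,0.0466,0.0469,-0.1],[0,0,0,0.0466,0.0469,-0.1],[0,0,0,0.0466,0.0469,-0.1],[0,0,0,0.0466,0.0469,-0.1],[0,0,0,0.0466,0.0469,-0.1],[0,0,0,0.0466,0.0469,-0.1],[0,0,0,0.0466,0.0469,-0.1],[0,0,0,0.0466,0.0469,-0.1],[0,0,0,0.0466,0.0469,-0.1]]])

```text
clock: 13.5
position: [0.4322, -0.3897, 0.1563]
ee_rot: [-2.22, -0.698, -1.559]
force: [0.6, 0.1, -0.1]
width: 0.274
gripper_force: 15.0
```

```bash
python3 - <<'E'
from plan import *
log()
s=arm.get_image('scene')['pixels'][150:340,230:450]
save('c1.png',cv2.resize(s,None,fx=3,fy=3,interpolation=cv2.INTER_CUBIC))
e1=pose(28,20,[-.04,0,.08],.0163);e2=pose(28,20,[-.04,0,.0395],.0163);rows(now(),[(*e1,6),(*e2,6)])
E
```

```text
t 13.5 viewer pos [-0.0393 -0.0194  0.1563] F [ 0.6  0.1 -0.1] w 0.0251 g 15.0 
q [ 1.193  0.808  0.027  1.864 -1.207  1.385  1.117]
tool axes in viewer
 [[ 0.299  0.472  0.829]
 [ 0.164 -0.882  0.443]
 [ 0.94   0.004 -0.341]]
6 [[-0.0113, -0.0031, 0.003, -0.0005, -0.0004, 0.0015], [-0.0113, -0.003, 0.003, -0.0005, -0.0004, 0.0015], [-0.0113, -0.003, 0.003, -0.0005, -0.0004, 0.0015], [-0.0113, -0.003, 0.003, -0.0005, -0.0004, 0.0015], [-0.0113, -0.003, 0.003, -0.0005, -0.0004, 0.0015], [-0.0113, -0.003, 0.003, -0.0005, -0.0004, 0.0015]] q [ 1.21  0.92  0.02  1.9  -1.22  1.34  1.25]
6 [[-0.0063, -0.0, 0.0023, -0.0, 0.0, -0.0], [-0.0063, -0.0, 0.0023, -0.0, 0.0, -0.0], [-0.0063, -0.0, 0.0023, -0.0, 0.0, -0.0], [-0.0063, -0.0, 0.0023, -0.0, 0.0, -0.0], [-0.0063, -0.0, 0.0023, -0.0, 0.0, -0.0], [-0.0063, -0.0, 0.0023, -0.0, 0.0, -0.0]] q [ 1.22  0.99  0.01  1.89 -1.23  1.31  1.31]
```

View pics/c1.png

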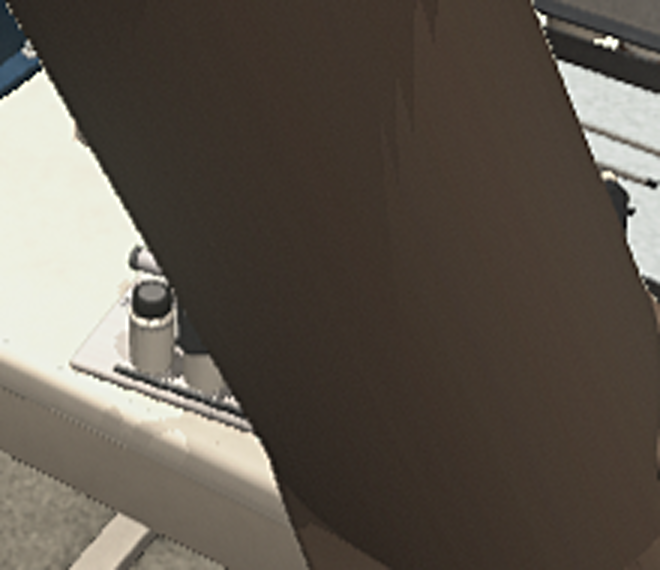

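The arm hides the cell from the scene camera; only the far-left neighbour shows, at (150,330). I'll check the cell with the wrist depth map instead while lowering.

Call:
arm_command(targets=[[[-0.0113,-0.003,0.003,0,0,0],[-0.0113,-0.003,0.003,0,0,0.004],[-0.0113,-0.003,0.003,0,0,0.003],[-0.0113,-0.003,0.003,0,0,0],[-0.0113,-0.003,0.003,0,0,0],[-0.0113,-0.003,0.003,0,0,0],[0,0,0,0,0,0]]])

```text
clock: 14.42
position: [0.417, -0.3773, 0.0853]
ee_rot: [-2.221, -0.682, -1.553]
force: [-0.1, -0.9, 0.0]
width: 0.274
gripper_force: 15.0
```

```bash
cat >> plan.py <<'E'
def wrist():
    P,M=now();d=arm.get_image('wrist');z=d['z_map'];v,u=np.mgrid[:420,:560]
    c=np.dstack([(u-d['cx'])/d['fx']*z,(v-d['cy'])/d['fy']*z,z])@d['T_tool_cam'][:3,:3].T+d['T_tool_cam'][:3,3]
    c[z==0]=9
    return d['pixels'],c@M.T+P,c,u,v
E
python3 - <<'E'
from plan import *
log()
im,Q,c,u,v=wrist();save('w3.png',im)
g=now()[0]+.0163*now()[1][:,2];print('g',g.round(4))
r=Q-g;m=(np.hypot(r[...,0],r[...,1])<.010)&(r[...,2]>.012)&(r[...,2]<.03)
q=Q[m];print(m.sum(),u[m].mean() if m.any() else 0,v[m].mean() if m.any() else 0)
if m.sum()>20:
    cc=q.mean(0);n=np.linalg.svd(q-cc)[2][2];print('centre',cc.round(4),'normal',n.round(3),'range',q.min(0).round(4),q.max(0).round(4))
e2=pose(28,20,[-.04,0,.0395],.0163);rows(now(),[(*e2,6)])
E
```

```text
t 14.43 viewer pos [-0.053  -0.0053  0.0853] F [-0.1 -0.9  0. ] w 0.0251 g 15.0 
q [ 1.215  0.919  0.018  1.896 -1.221  1.335  1.242]
tool axes in viewer
 [[ 0.305  0.468  0.83 ]
 [ 0.154 -0.884  0.442]
 [ 0.94  -0.007 -0.341]]
g [-0.0392  0.0016  0.0804]
1033 271.3591481122943 242.4540174249758
centre [-0.0401  0.0009  0.0998] normal [0.004 0.006 1.   ] range [-0.0489 -0.0083  0.0961] [-0.0298  0.0109  0.1012]
6 [[-0.0065, 0.0002, 0.0021, -0.0001, -0.0001, -0.0011], [-0.0065, 0.0002, 0.0021, -0.0001, -0.0001, -0.0011], [-0.0065, 0.0002, 0.0021, -0.0001, -0.0001, -0.0011], [-0.0065, 0.0002, 0.0021, -0.0001, -0.0001, -0.0011], [-0.0065, 0.0002, 0.0021, -0.0001, -0.0001, -0.0011], [-0.0065, 0.0002, 0.0021, -0.0001, -0.0001, -0.0011]] q [ 1.22  0.99  0.01  1.89 -1.23  1.31  1.31]
```

View pics/w3.png

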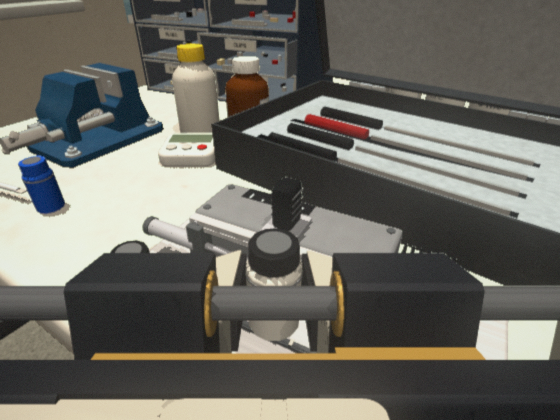

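The wrist view shows the cell upright between the fingers at (273,290), cap at (273,243). Its measured top normal is vertical within 0.5° and it sits over the mark within 1 mm. Lowering.

Call:
arm_command(targets=[[[-0.0064,0,0.0023,0,0,0],[-0.0064,0,0.0023,0,0,0],[-0.0064,0,0.0023,0,0,0],[-0.0064,0,0.0023,0,0,0],[-0.0064,0,0.0023,0,0,0],[-0.0038,0,0.0014,0,0,0],[0,0,0,0,0,0]]])

```text
clock: 15.35
position: [0.4172, -0.3775, 0.048]
ee_rot: [-2.221, -0.684, -1.553]
force: [-0.3, 0.1, -0.1]
width: 0.278
gripper_force: 15.0
```

Call:
arm_command(targets=[[[-0.001,0,0.0004,0,0,0],[-0.001,0,0.0004,0,0,0],[0,0,0,0,0,0]]])

```text
clock: 15.72
position: [0.4173, -0.3775, 0.0462]
ee_rot: [-2.221, -0.685, -1.553]
force: [-0.9, -0.4, -0.6]
width: 0.272
gripper_force: 15.0
```

```bash
python3 - <<'E'
from plan import *
log()
im,Q,c,u,v=wrist()
g=now()[0]+.0163*now()[1][:,2];print('g',g.round(4))
r=Q-g;m=(np.hypot(r[...,0],r[...,1])<.010)&(r[...,2]>.014)&(r[...,2]<.03)
q=Q[m];cc=q.mean(0);n=np.linalg.svd(q-cc)[2][2];print('centre',cc.round(4),'normal',n.round(3))
E
```

```text
t 15.72 viewer pos [-0.0528 -0.0055  0.0462] F [-0.9 -0.4 -0.6] w 0.025 g 15.0 
q [ 1.221  0.99   0.01   1.88  -1.231  1.31   1.295]
tool axes in viewer
 [[ 0.304  0.468  0.83 ]
 [ 0.156 -0.884  0.442]
 [ 0.94  -0.005 -0.342]]
g [-0.0393  0.0016  0.0406]
centre [-0.0402  0.0009  0.0606] normal [ 0.012 -0.018 -1.   ]
```

Call:
arm_command(targets=[[[-0.001,0,0.0004,0,0,0],[0,0,0,0,0,0]]])

```text
clock: 16.02
position: [0.4173, -0.3774, 0.045]
ee_rot: [-2.221, -0.685, -1.553]
force: [0.1, 0.9, 0.9]
width: 0.276
gripper_force: 15.0
```

Call:
arm_command(targets=[[[-0.001,0,0.0004,0,0,0],[0,0,0,0,0,0]]])

```text
clock: 16.27
position: [0.4174, -0.3774, 0.0443]
ee_rot: [-2.221, -0.684, -1.554]
force: [-0.8, -0.2, 3.0]
width: 0.277
gripper_force: 15.0
```

Call:
arm_command(targets=[[[0,0,0,0,0,0],[0,0,0,0,0,0],[0,0,0,0,0,0]]], jaw=0.038)

```text
clock: 16.65
position: [0.4173, -0.3774, 0.0438]
ee_rot: [-2.222, -0.684, -1.553]
force: [-0.2, 0.7, -1.1]
width: 0.41
gripper_force: 0.0
```

```bash
python3 - <<'E'
from plan import *
log()
im,Q,c,u,v=wrist();print(c[300:330,260:290].reshape(-1,3).mean(0))
g=now()[0]+.0163*now()[1][:,2]
r=Q-g;m=(np.hypot(r[...,0],r[...,1])<.014)&(r[...,2]>.014)&(r[...,2]<.03)
q=Q[m];cc=q.mean(0);n=np.linalg.svd(q-cc)[2][2];print('centre',cc.round(4),'normal',n.round(3))
E
```

```text
t 16.65 viewer pos [-0.0528 -0.0055  0.0438] F [-0.2  0.7 -1.1] w 0.0376 g 0.0 
q [ 1.221  0.994  0.009  1.879 -1.232  1.309  1.298]
tool axes in viewer
 [[ 0.304  0.468  0.83 ]
 [ 0.155 -0.884  0.442]
 [ 0.94  -0.005 -0.342]]
[ 0.0326729   0.02169329 -0.02220707]
centre [-0.0426 -0.0014  0.0577] normal [-0.148 -0.084  0.985]
```

Call:
arm_command(targets=[[[0,0,-0.008,0,0,0],[0,0,-0.012,0,0,0],[0,0,-0.015,0,0,0],[0,0,-0.015,0,0,0],[0,0,-0.02,0,0,0],[0,0,-0.02,0,0,0],[0,0,-0.02,0,0,0]]])

```text
clock: 17.58
position: [0.3309, -0.4371, 0.082]
ee_rot: [-2.222, -0.684, -1.553]
force: [0.6, -0.5, 0.4]
width: 0.412
gripper_force: 0.0
```

Call:
arm_command(targets=[[[0.02,0,-0.007,0,0,0],[0.03,0,-0.011,0,0,0],[0.03,0,-0.011,0,0,0],[0.03,0,-0.011,0,0,0],[0,0,0,0,0,0]]])

```text
clock: 18.2
position: [0.3334, -0.4366, 0.202]
ee_rot: [-2.222, -0.69, -1.556]
force: [-1.0, -0.3, 0.1]
width: 0.414
gripper_force: 0.0
```

```bash
python3 - <<'E'
from plan import *
log()
im,Q,c,u,v=wrist();save('w4.png',im)
for n,cx,cy in(('tip',-.04,0),('L',-.039,.0655),('FL',-.04,.099),('R',-.0387,-.0765)):
    m=(np.hypot(Q[...,0]-cx,Q[...,1]-cy)<.02)&(Q[...,2]>.0555)&(Q[...,2]<.065)
    q=Q[m]
    if m.sum()>20:
        cc=q.mean(0);print(n,m.sum(),cc.round(4),np.linalg.svd(q-cc)[2][2].round(3))
m=(abs(Q[...,0]-.027)<.02)&(abs(Q[...,1]-.03)<.03)&(Q[...,2]>.065);q=Q[m]
if len(q):print('post',len(q),q.min(0).round(4),q.max(0).round(4))
E
```

```text
t 18.2 viewer pos [-0.1429 -0.0547  0.202 ] F [-1.  -0.3  0.1] w 0.038 g 0.0 
q [ 1.32   0.762  0.101  1.79  -1.071  1.553  1.065]
tool axes in viewer
 [[ 0.302  0.469  0.83 ]
 [ 0.16  -0.883  0.441]
 [ 0.94  -0.001 -0.342]]
post 434 [0.0157 0.0181 0.0652] [0.0349 0.0337 0.0894]
```

View pics/w4.png

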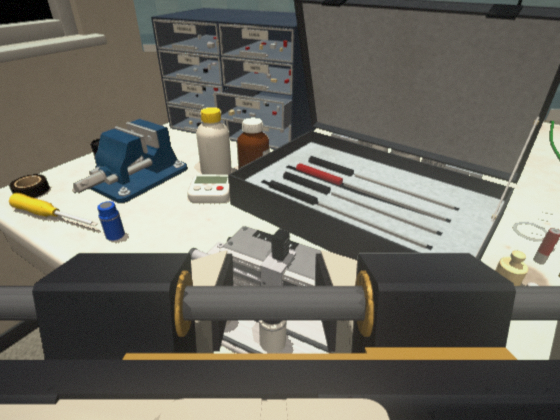

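The wrist view shows the tipped cell standing at (272,330) in front of the window, with the post at (281,245). Next is the shutter: grip the post across y with the tool pointing down.

```bash
python3 - <<'E'
from plan import *
g=np.array([.0265,.0275,0])
a=pose(0,90,g+[0,0,.2],0);b=pose(0,90,g+[0,0,.082],0)
rows(now(),[(*a,10),(*b,6),(b[0]+[0,.02,0],b[1],5)])
E
```

```text
10 [[0.0064, 0.0007, 0.0177, -0.03, -0.1196, 0.0424], [0.0085, -0.0001, 0.0168, -0.03, -0.1196, 0.0424], [0.0104, -0.001, 0.0157, -0.03, -0.1196, 0.0424], [0.0121, -0.0019, 0.0143, -0.03, -0.1196, 0.0424], [0.0136, -0.0029, 0.0127, -0.03, -0.1196, 0.0424], [0.0149, -0.0038, 0.0109, -0.03, -0.1196, 0.0424], [0.0159, -0.0048, 0.0089, -0.03, -0.1196, 0.0424], [0.0166, -0.0057, 0.0068, -0.03, -0.1196, 0.0424], [0.017, -0.0066, 0.0046, -0.03, -0.1196, 0.0424], [0.0171, -0.0074, 0.0023, -0.03, -0.1196, 0.0424]] q [ 0.13  0.46  0.53  1.74 -0.27  1.02 -0.69]
6 [[-0.0, -0.0, 0.0197, 0.0, 0.0, -0.0], [-0.0, -0.0, 0.0197, 0.0, 0.0, -0.0], [-0.0, -0.0, 0.0197, 0.0, 0.0, -0.0], [-0.0, -0.0, 0.0197, 0.0, 0.0, -0.0], [-0.0, -0.0, 0.0197, 0.0, 0.0, -0.0], [-0.0, -0.0, 0.0197, 0.0, 0.0, -0.0]] q [ 0.19  0.6   0.46  1.85 -0.36  0.78 -0.62]
5 [[-0.0, -0.004, 0.0, 0.0, -0.0, 0.0], [-0.0, -0.004, 0.0, 0.0, -0.0, 0.0], [-0.0, -0.004, 0.0, 0.0, -0.0, 0.0], [-0.0, -0.004, 0.0, 0.0, -0.0, 0.0], [-0.0, -0.004, 0.0, 0.0, -0.0, 0.0]] q [ 0.16  0.58  0.46  1.88 -0.36  0.76 -0.64]
```

Call:
arm_command(targets=[[[0.0064,0.0007,0.0177,-0.03,-0.12,0.0424],[0.0085,0,0.0168,-0.03,-0.12,0.0424],[0.0104,-0.001,0.0157,-0.03,-0.12,0.0424],[0.0121,-0.002,0.0143,-0.03,-0.12,0.0424],[0.0136,-0.003,0.0127,-0.03,-0.12,0.0424],[0.0149,-0.004,0.0109,-0.03,-0.12,0.0424],[0.0159,-0.005,0.0089,-0.03,-0.12,0.0424],[0.0166,-0.0057,0.0068,-0.03,-0.12,0.0424],[0.017,-0.0066,0.0046,-0.03,-0.12,0.0424],[0.017,-0.0074,0.0023,-0.03,-0.12,0.0424]]])

```text
clock: 19.5
position: [0.4918, -0.3346, 0.1977]
ee_rot: [3.136, 0.177, -0.015]
force: [1.1, -0.9, 0.3]
width: 0.413
gripper_force: 0.0
```

Call:
arm_command(targets=[[[0,0,0,0,0,0],[0,0,0,0,0,0]]])

```text
clock: 19.75
position: [0.491, -0.335, 0.1969]
ee_rot: [-3.134, -0.18, 0.01]
force: [-0.7, 0.0, -0.0]
width: 0.413
gripper_force: 0.0
```

```bash
python3 - <<'E'
from plan import *
log()
b=pose(0,90,np.array([.0265,.0285,.082]),0)
rows(now(),[(*b,6)],False)
im,Q,c,u,v=wrist()
for n,cx,cy in(('tip',-.04,0),('L',-.039,.0655),('FL',-.04,.099),('R',-.0387,-.0765)):
    m=(np.hypot(Q[...,0]-cx,Q[...,1]-cy)<.02)&(Q[...,2]>.0555)&(Q[...,2]<.065)
    if m.sum()>20: q=Q[m];print(n,m.sum(),q.mean(0).round(4))
m=(abs(Q[...,0]-.027)<.02)&(abs(Q[...,1]-.03)<.03)&(Q[...,2]>.08)&(Q[...,2]<.1);q=Q[m]
if len(q):print('post',len(q),q.min(0).round(4),q.max(0).round(4))
d=arm.get_image('top');W=(pts(d)-T)@V;save('t5.png',d['pixels'])
for n,cx,cy in(('tip',-.04,0),('L',-.039,.0655),('FL',-.04,.099),('R',-.0387,-.0765)):
    m=(np.hypot(W[...,0]-cx,W[...,1]-cy)<.02)&(W[...,2]>.0535)&(W[...,2]<.066)
    if m.sum()>5: q=W[m];print('top',n,m.sum(),q.mean(0).round(4))
E
```

```text
t 19.75 viewer pos [0.0254 0.0283 0.1969] F [-0.7  0.  -0. ] w 0.0379 g 0.0 
q [ 0.145  0.462  0.521  1.738 -0.261  1.018 -0.696]
tool axes in viewer
 [[ 1.     0.    -0.006]
 [ 0.    -1.     0.003]
 [-0.006 -0.003 -1.   ]]
6 [[0.0003, 0.0, 0.0191, -0.0004, 0.001, 0.0001], [0.0003, 0.0, 0.0191, -0.0004, 0.001, 0.0001], [0.0003, -0.0, 0.0191, -0.0004, 0.001, 0.0001], [0.0003, -0.0, 0.0191, -0.0004, 0.001, 0.0001], [0.0002, -0.0, 0.0191, -0.0004, 0.001, 0.0001], [0.0002, -0.0, 0.0191, -0.0004, 0.001, 0.0001]] q 
tip 264 [-0.0339  0.0018  0.0587]
L 110 [-0.035   0.0566  0.0586]
post 526 [0.0177 0.0187 0.0801] [0.0354 0.033  0.0905]
top tip 129 [-0.0389  0.0027  0.0585]
top L 130 [-0.0397  0.065   0.0585]
top FL 39 [-0.0459  0.0944  0.058 ]
top R 129 [-0.0396 -0.077   0.0583]
```

Call:
arm_command(targets=[[[0.0002,0,0.019,0,0.001,0],[0.0002,0,0.019,0,0.001,0],[0.0002,0,0.019,0,0.001,0],[0.0002,0,0.019,0,0.001,0],[0.0002,0,0.019,0,0.001,0],[0.0002,0,0.019,0,0.001,0],[0,0,0,0,0,0]]])

```text
clock: 20.72
position: [0.4903, -0.3359, 0.0828]
ee_rot: [-3.134, -0.174, 0.002]
force: [0.4, 0.1, 0.1]
width: 0.413
gripper_force: 0.0
```

Call:
arm_command(targets=[[[0,0,0,0,0,0],[0,0,0,0,0,0],[0,0,0,0,0,0],[0,0,0,0,0,0],[0,0,0,0,0,0]]], jaw=0.0, newtons=30)

```text
clock: 21.35
position: [0.4926, -0.3356, 0.0843]
ee_rot: [-3.135, -0.178, -0.002]
force: [-1.1, 1.0, 6.0]
width: 0.152
gripper_force: 30.0
```

```bash
python3 - <<'E'
from plan import *
log()
d=arm.get_image('top');np.save('top2.npy',d,allow_pickle=True)
E
```

```text
t 21.35 viewer pos [0.0268 0.0275 0.0843] F [-1.1  1.   6. ] w 0.0139 g 30.0 
q [ 0.202  0.594  0.449  1.841 -0.354  0.785 -0.62 ]
tool axes in viewer
 [[ 1.    -0.001  0.001]
 [-0.001 -1.     0.001]
 [ 0.001 -0.001 -1.   ]]
```

Call:
arm_command(targets=[[[0,-0.004,0,0,0,0],[0,-0.004,0,0,0,0],[0,-0.004,0,0,0,0],[0,-0.004,0,0,0,0],[0,-0.004,0,0,0,0],[0,0,0,0,0,0],[0,0,0,0,0,0]]])

```text
clock: 22.28
position: [0.4904, -0.3168, 0.0843]
ee_rot: [3.136, 0.177, 0.003]
force: [0.5, -6.6, 3.9]
width: 0.151
gripper_force: 30.0
```

```bash
python3 - <<'E'
from plan import *
log()
im,Q,c,u,v=wrist();s=arm.get_image('scene')['pixels'][200:340,240:430]
save('s6.png',np.hstack([cv2.resize(s,(400,295),interpolation=cv2.INTER_CUBIC),cv2.resize(im,(394,295))]))
E
```

```text
t 22.27 viewer pos [0.0268 0.0464 0.0843] F [ 0.5 -6.6  3.9] w 0.0139 g 30.0 
q [ 0.169  0.577  0.452  1.874 -0.352  0.767 -0.645]
tool axes in viewer
 [[ 1.    -0.001  0.002]
 [-0.001 -1.    -0.001]
 [ 0.002  0.001 -1.   ]]
```

View pics/s6.png

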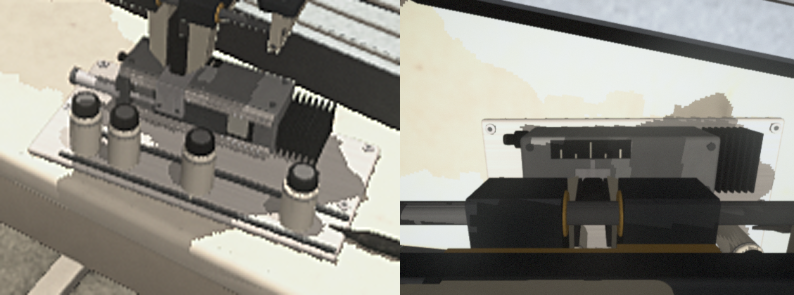

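The scene view shows all four cells upright, with the tipped one standing at the window. The wrist view shows the fingers holding the post at the long scale line. Measured travel is about 18.9 mm, so I nudge it 1 mm further.

Call:
arm_command(targets=[[[0,-0.001,0,0,0,0],[0,0,0,0,0,0],[0,0,0,0,0,0],[0,0,0,0,0,0]]])

```text
clock: 22.88
position: [0.4903, -0.316, 0.0843]
ee_rot: [3.136, 0.177, 0.003]
force: [0.2, -7.5, 4.4]
width: 0.151
gripper_force: 30.0
```

```bash
python3 - <<'E'
from plan import *
log()
im,Q,c,u,v=wrist()
# carriage/post vs scale: position of post top between pads
save('w7.png',cv2.resize(im[180:290,190:360],None,fx=4,fy=4,interpolation=cv2.INTER_CUBIC))
d=arm.get_image('top');W=(pts(d)-T)@V
for n,cx,cy in(('tip',-.04,0),('L',-.039,.0655),('FL',-.04,.099),('R',-.0387,-.0765)):
    m=(np.hypot(W[...,0]-cx,W[...,1]-cy)<.02)&(W[...,2]>.0535)&(W[...,2]<.066)
    if m.sum()>5: print('top',n,m.sum(),W[m].mean(0).round(4))
E
```

```text
t 22.88 viewer pos [0.0268 0.0472 0.0843] F [ 0.2 -7.5  4.4] w 0.0139 g 30.0 
q [ 0.167  0.577  0.452  1.876 -0.351  0.766 -0.646]
tool axes in viewer
 [[ 1.    -0.002  0.002]
 [-0.002 -1.    -0.001]
 [ 0.002  0.001 -1.   ]]
top tip 131 [-0.0388  0.0029  0.0584]
top L 131 [-0.0398  0.065   0.0585]
top FL 129 [-0.0405  0.0985  0.0586]
top R 129 [-0.0398 -0.0771  0.0581]
```

View pics/w7.png

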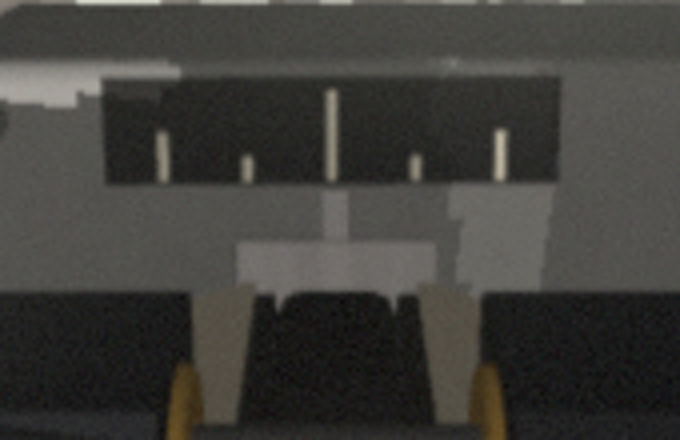

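The crop shows the carriage pointer at x≈336 against the long line at x≈331 (85 px per 10 mm), so it is within about 0.5 mm of half travel. Handing in.

```bash
python3 -c "
from cell import arm
print(arm.sign_off())"
```

```text
the job is handed in; nothing more can be done
None
```

I handed the job in at about 23 s. The tipped cell stands upright about 3 mm from the mark with the gripper clear of it, the neighbours are within about 1 mm of where they were, and the gripper holds the shutter within about 0.5 mm of half travel (about 7 N). The judge's verdict was not returned.

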